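# Put the flour pail on the bench scale by its bail

## Robot

A 6-joint arm with a two-finger parallel gripper is mounted at the origin on the work surface. World frame = base frame: x ahead of the robot, y to its left, z up, the work surface at z = 0. Lengths are in m, angles in rad, forces in N, time in s.
With the tool pointing down it reaches from about 0.425 to 0.925 m from the base axis. Payload 12.5 kg.
Tool frame: the origin (TCP) lies where the fingers leave the gripper's body, on its centre line; the fingertips stand 73 mm ahead of it and the grasp point (between the pads) lies 54 mm ahead of it; z points along the fingers, y is the line along which they close (so a half turn about z gives the same grasp; the last joint's range is limited). The gripper opens to 85 mm and grips with 20 to 120 N. Pads are 22 mm wide; open, the fingers measure 114 mm over their backs; the gripper's body (76 mm by 85 mm) begins 54 mm behind the grasp point. The pads swing forward as they close: fully open they stand 13 mm farther back than shut.
Start: joints at [-1.251, 0.491, 1.559, -0, 1.092, -0.106], TCP at [0.258, -0.569, 0.304] pointing down, gripper open.
Joint ranges: [-3.1, 3.1], [-0.84, 2.19], [0.05, 2.79], [-1.13, 4.28], [0.06, 2.93], [-2.69, 2.69]. Speed limits (rad/s): [2.22, 2.22, 2.79, 3.14, 3.14, 3.14].

## Interface

Orientations are given as a unit quaternion [w, x, y, z].
In Python, from bench import r gives the robot as it stands.
- The arm moves only by the tool play_rows, never from a script. Its argument "rows" is a list of rows, each a list of 7 numbers: the closure, from 0 (fully open) to 1 (shut), then the shift along the tool's x, y, z normalised to -1 to 1, where 1 is 40 mm, then the turn, a rotation vector about the tool's x, y, z normalised to -1 to 1, where 1 is 10 degrees. In form: [[hand, x, y, z, ax, ay, az], ...]. A call has exactly 8 rows; each row shifts and turns the commanded pose from where the row before left it, along the tool's axes as they then stand; what a row does not reach is not made up. A row lasts 1/8 s, in which the tool goes at most 62.5 mm and 10.7 degrees, less where a joint would pass 70% of its speed; a pose out of reach is approached as far as the arm can. A call with a number of a shift or a turn outside -1 to 1 is refused whole. A call with a gripper value outside its range is refused whole. The fingers move at their own pace and stop on an object; "force" is the grip in N (left out, the last holds). Time passes only in rows, so rows that do not move let the fingers close, or fill a call up. It gives the time, the measured TCP pose, the force, the opening and the grip force at its end, in the units of the state.
- r.get_state(): the state, without advancing time (a new reading comes with each control period).
- r.snapshot(name): name is "scene" or "top" or "wrist"; returns the picture (480x640x3 uint8, blue, green, red); there is no depth.
- r.get_calibration(name): a dict with "K" (3x3 intrinsics, pixels), "k1" (the pictures are not rectified: a ray, as slopes to the right and down, at radius r is drawn at 1 + k1 r^2 times it, then the intrinsics apply), "extrinsics" (4x4, takes a point from camera to world coordinates); the wrist camera has in their place "mount" (4x4, takes a point from camera to tool coordinates, whose origin is the TCP and whose axes are the flange's). Camera axes: x right, y up, looking along -z (the intrinsics and any distortion apply to the point x, -y, -z); pixel columns grow to the right and rows downward; lengths in m; the calibration is good to about 2 mm. A picture is of the moment at which its call begins: read the wrist's pose just before it. get_calibration takes no time and is no camera call.
- r.job_done(): hands the job in; it is judged then, once.
The state is a dict: "time_s": time; "joints": joint angles; "joint_vel": joint speeds; "joint_efforts": joint torques, N m; "tcp_pos": TCP position; "tool_rot": TCP orientation; "force": force on the tool from outside, world axes, zero at the start; "ft_torque": the same for the moment, N m; "finger_gap": finger opening in m; "gripper_force": force on a finger pad.
Only numpy, scipy, OpenCV 4.12 (cv2) and the standard library are available. Lean on these libraries where they do the work, as an engineer would, in place of code of your own. Each camera call takes 0.05 s, during which the arm holds its last target. There are 200 camera calls.

## Task

The taller of the two small steel pails has to go on the bench scale to be tared before flour is weighed into it. Raise its folded-down wire bail upright while the pail stays standing on the bench, lift the pail by that bail, and lower it upright onto the middle of the scale's pan before letting go of the bail. Leave the lower pail where it is.

Things in the scene. Friction and masses are not known exactly. Their poses are not given: they have to be found in the camera images.
- pail_mid (a point): The taller pail: open, empty, slightly tapered stainless pail, 100 mm high, 104 mm across the rim, 98 mm across the base, about 0.6 kg with its bail. This point is on its axis, half-way up (50 mm above its underside). z is up along the axis; y runs along the bail's pivot line, which crosses the axis 88 mm above the underside (two short ears outside the wall, 120 mm apart over the wire); at joint value 0 the bail points along the pail's -x.
- pail_grip (a point): Centre of the wooden sleeve on the taller pail's bail: a cylinder 14 mm across and 66 mm long, parallel to the pail's y, always 100 mm from the pivot line, spinning freely on its 5 mm wire. Folded down, it lies beyond the rim, at least 30 mm of free space between. Keep a light pull as the bail turns (an arc 2 to 5 mm generous): pushed down along its length it is a strut that tips the pail.
- pail_bail (a joint): Angle of the taller pail's bail, rad: 0 is folded level towards the pail's -x, pi/2 is upright, pi is level towards +x. Starts at 0.2 to 0.5 (folded down, 11 to 29 degrees above level). Snug hinge (0.06 N m friction): the bail stays where it is left.
- low_pail_mid (a point): The lower pail, a bystander of the same make: 55 mm high, 94 mm across the rim, with its own folded bail (sleeve 95 mm from its pivot line). This point is on its axis, half-way up; axes as on the taller pail.
- pan (a point): Centre of the top face of the bench scale's pan: a square steel plate 180 x 180 mm, its top 50 mm above the bench; z up, x and y along its sides. The scale is fixed; a read-out 30 mm high reaches 140 mm from this point along -x. The pan does not sink.
Things that resemble listed ones, but are neither listed nor needed, are in the scene too. Leave any green look-alike of the part that bears pail_mid alone.

How it is judged:
By the outcome, as a careful person would: the job done as asked, in the order asked, and still so for the second after the job is handed in, with the robot touching nothing.
It also fails if it takes over 48 s, if anything falls off the work surface, if the arm or the gripper's body presses on something with over 40 N, if the wrist force passes 120 N, or if a joint passes its speed limit or range.

## Working session

There is one attempt and no reset: what is moved stays moved. The work goes in short steps, Python scripts to look and compute and a tool call to move; the robot and the scene stay as the last step left them, time stands still between calls to the robot, and variables do not carry over. Pictures are saved under pics/ and viewed, at most 10 in all, crops included, and the job is handed in when it is done.

Besides the shell and the picture viewer there is one more tool, called after "Emit:" as a command line: name --pt "numbers of a row" for each row, then --argument value for the rest. play_rows: Moves the arm, as the interface text tells. Scaled input: -1 to 1 covers 40 mm each way for a shift and 10 degrees each way for a turn. Its arguments: {"type":"object","properties":{"rows":{"type":"array"},"force":{"type":"number"}},"required":["rows"]}

```bash
ls; mkdir -p pics; python3 - <<'E'
from bench import r
import cv2
for n in("scene","top"):
    cv2.imwrite(f"pics/{n}0.png",r.snapshot(n)); c=r.get_calibration(n); print(n,c)
print(r.get_calibration("wrist")); print(r.get_state())
E
```

```text
pics
scene {'K': array([[591.24755214,   0.        , 318.49981402],
       [  0.        , 591.24755214, 248.85770426],
       [  0.        ,   0.        ,   1.        ]]), 'k1': 0.025387005792182782, 'extrinsics': array([[-0.01037309, -0.5799134 ,  0.81461209,  1.49305489],
       [ 0.99988717,  0.00283607,  0.01475131,  0.10047061],
       [-0.01086478,  0.81467319,  0.57981855,  0.78551595],
       [ 0.        ,  0.        ,  0.        ,  1.        ]])}
top {'K': array([[530.10041478,   0.        , 315.68243576],
       [  0.        , 530.10041478, 240.48050569],
       [  0.        ,   0.        ,   1.        ]]), 'k1': -0.10682096716082272, 'extrinsics': array([[ 0.02703354,  0.9899424 , -0.13886406,  0.30988465],
       [-0.99932659,  0.03021098,  0.0208246 ,  0.10801888],
       [ 0.02481038,  0.13820759,  0.99009247,  1.50216072],
       [ 0.        ,  0.        ,  0.        ,  1.        ]])}
{'K': array([[336.3606036 ,   0.        , 322.93379403],
       [  0.        , 336.3606036 , 237.2375472 ],
       [  0.        ,   0.        ,   1.        ]]), 'k1': 0.016291120335531355
[... 361 characters left out ...]
': 0.1, 'joints': array([-1.25058398e+00,  4.91493250e-01,  1.55938160e+00,  8.02218385e-06,
        1.09168166e+00, -1.05599708e-01]), 'joint_vel': array([-0.00105203, -0.00096991, -0.00392476, -0.00043391,  0.00053387,
       -0.00157008]), 'joint_efforts': array([ 2.58372536e-03, -6.19447732e+01, -2.62023622e+01, -1.34040752e-04,
        2.92208075e-03,  5.07279168e-06]), 'tcp_pos': array([ 0.2581466 , -0.56906444,  0.30339226]), 'tool_rot': array([-4.79539057e-04,  9.77421273e-01,  2.11299369e-01, -4.80768397e-05]), 'force': array([-0.02003951,  0.45708547, -0.17079437]), 'ft_torque': array([-0.03384913, -0.00720622,  0.04581892]), 'gripper_force': 0.0, 'finger_gap': 0.08522424512043636}
```

View pics/scene0.png

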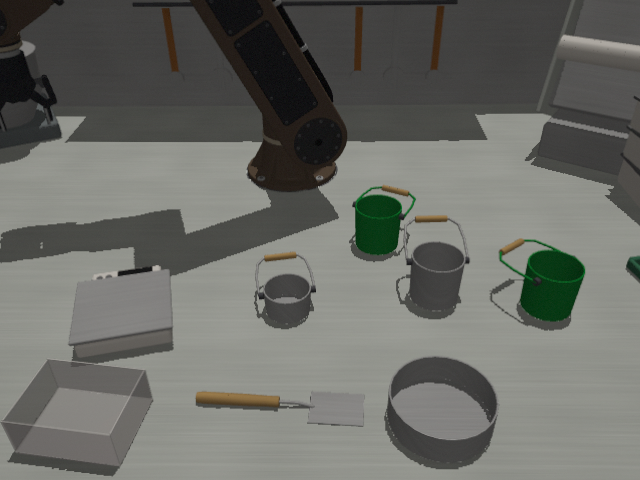

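View pics/top0.png

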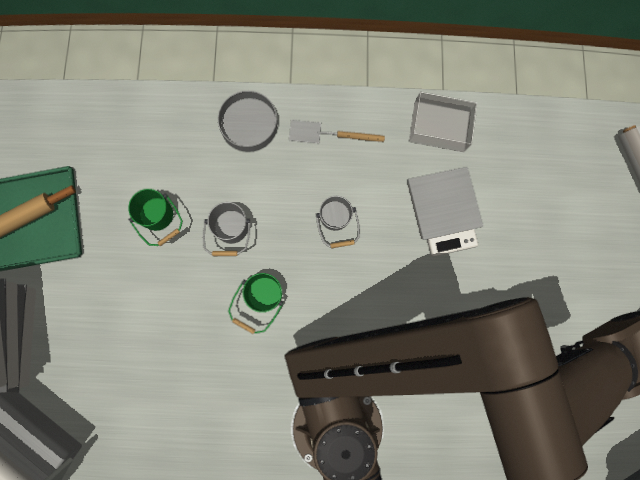

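```bash
cat > h.py <<'E'
import numpy as np, cv2
from bench import r
from scipy.spatial.transform import Rotation as R
def pose(s): 
    q=s["tool_rot"]; T=np.eye(4); T[:3,:3]=R.from_quat([q[1],q[2],q[3],q[0]]).as_matrix(); T[:3,3]=s["tcp_pos"]; return T
def cam(n,s=None):
    c=r.get_calibration(n); return c["K"],c["k1"],(c["extrinsics"] if n!="wrist" else pose(s)@c["mount"])
def ray(c,uv):
    K,k1,E=c; d=np.array([(uv[0]-K[0,2])/K[0,0],(uv[1]-K[1,2])/K[1,1]]); u=d.copy()
    for _ in range(20): u=d/(1+k1*(u@u))
    v=E[:3,:3]@np.array([u[0],-u[1],-1]); return E[:3,3],v/np.linalg.norm(v)
def plane(c,uv,z):
    o,v=ray(c,uv); return o+v*(z-o[2])/v[2]
def tri(a,b):
    A=0;B=0
    for o,v in (a,b):
        P=np.eye(3)-np.outer(v,v); A=A+P; B=B+P@o
    x=np.linalg.solve(A,B); return x,[np.linalg.norm((np.eye(3)-np.outer(v,v))@(x-o)) for o,v in(a,b)]
def proj(c,p):
    K,k1,E=c; q=E[:3,:3].T@(np.asarray(p)-E[:3,3]); u=np.array([q[0],-q[1]])/-q[2]; u=u*(1+k1*(u@u)); return K[:2,:2]@u+K[:2,2]
def blobs(im,x0,y0,x1,y1,lo=(8,80,60),hi=(25,255,255)):
    m=np.zeros(im.shape[:2],np.uint8); m[y0:y1,x0:x1]=cv2.inRange(cv2.cvtColor(im,cv2.COLOR_BGR2HSV),lo,hi)[y0:y1,x0:x1]
    cs=max(cv2.findContours(m,0,2)[0],key=cv2.contourArea); M=cv2.moments(cs)
    return np.array([M["m10"]/M["m00"],M["m01"]/M["m00"]]),cv2.minAreaRect(cs)
E
python3 - <<'E'
from h import *
S=cv2.imread("pics/scene0.png");T=cv2.imread("pics/top0.png")
cs,ct=cam("scene"),cam("top")
a,ra=blobs(S,405,205,460,230);b,rb=blobs(T,195,240,245,265)
print(a,ra,b,rb,tri(ray(cs,a),ray(ct,b)))
a,ra=blobs(S,250,245,310,270);b,rb=blobs(T,320,232,365,255)
print("low",a,b,tri(ray(cs,a),ray(ct,b)))
A=cv2.resize(S[190:330,240:490],None,fx=3.2,fy=3.2,interpolation=2)[:, :800]
cv2.imwrite("pics/c1.png",A)
B=cv2.resize(T[185:275,185:375],None,fx=4.2,fy=4.2,interpolation=2)
cv2.imwrite("pics/c2.png",B)
E
```

```text
[430.80322581 218.49677419] ((431.0, 218.5), (5.0, 32.0), 90.0) [224.12280702 253.        ] ((224.0, 253.0), (4.0, 24.0), 90.0) (array([0.46222574, 0.31533408, 0.12783942]), [np.float64(0.001551358287356525), np.float64(0.0015513582873565616)])
low [279.87612613 256.10135135] [342.03232323 243.55959596] (array([0.50531464, 0.00386444, 0.06427384]), [np.float64(0.001449994127373367), np.float64(0.0014499941273733588)])
```

View pics/c1.png

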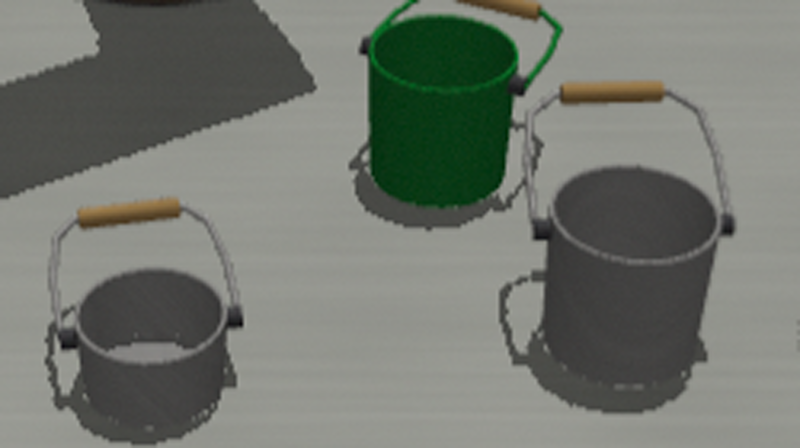

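View pics/c2.png

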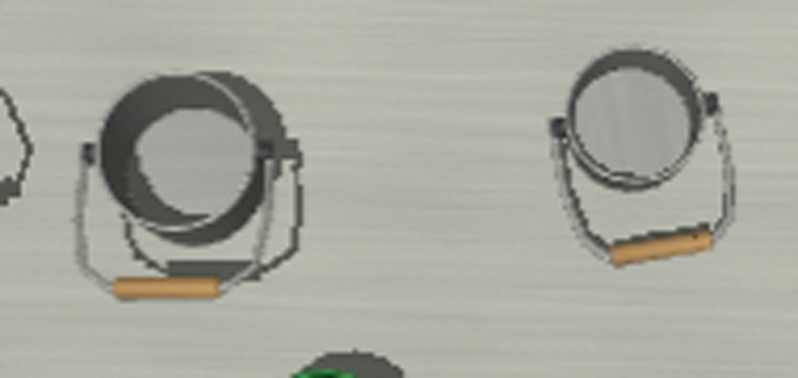

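Scene view: the steel pail at (437,275), top (230,222), is clearly taller than the steel one at scene (287,295), top (336,212). The two green pails (scene 378,222 and 550,285) are look-alikes to leave alone, so (437,275) is the target, and its bail points towards the robot. The pan is at top (445,203).

```bash
python3 - <<'E'
from h import *
S=cv2.imread("pics/scene0.png");T=cv2.imread("pics/top0.png")
cs,ct=cam("scene"),cam("top")
L=tri(ray(cs,(409.1,261.6)),ray(ct,(247.9,220.5)));Rr=tri(ray(cs,(467.5,260)),ray(ct,(206,221.4)))
print(L,Rr,(L[0]+Rr[0])/2, np.linalg.norm(L[0]-Rr[0]))
# sleeve ends
print(plane(ct,(212,253),.128),plane(ct,(236.5,253),.128))
# pan: flat-grey mask by fill in top, hull corners
g=cv2.GaussianBlur(T,(3,3),0)
for name,im,c,seed in(("top",g,ct,(445,200)),("scene",cv2.GaussianBlur(S,(3,3),0),cs,(125,300))):
    m=np.zeros((482,642),np.uint8); cv2.floodFill(im.copy(),m,seed,255,(4,)*3,(4,)*3,4|(255<<8)|cv2.FLOODFILL_MASK_ONLY)
    cc=max(cv2.findContours(m[1:-1,1:-1],0,2)[0],key=cv2.contourArea); q=cv2.approxPolyDP(cv2.convexHull(cc),6,True)[:,0]
    P=np.array([plane(c,p,.05) for p in q]); print(name,q.tolist(),P.round(4).tolist(),P.mean(0))
E
```

```text
(array([0.55711136, 0.2623131 , 0.08797813]), [np.float64(0.0007708124730798009), np.float64(0.0007708124730798537)]) (array([0.55144222, 0.37682043, 0.08729302]), [np.float64(0.0001499500714782807), np.float64(0.0001499500714781789)]) [0.55427679 0.31956677 0.08763557] 0.11464962119219725
[0.46141368 0.34855954 0.128     ] [0.46338534 0.28456366 0.128     ]
top [[639, 51], [639, 306], [321, 479], [71, 479], [38, 377], [0, 176], [1, 33], [290, 28]] [[1.15, -0.9291, 0.05], [0.3508, -0.8627, 0.05], [-0.1265, 0.046, 0.05], [-0.1563, 0.7201, 0.05], [0.1127, 0.8281, 0.05], [0.6742, 0.9972, 0.05], [1.1285, 1.0633, 0.05], [1.1512, 0.1714, 0.05]] [0.53558292 0.25428189 0.05      ]
scene [[639, 226], [639, 479], [0, 479], [2, 263], [348, 142], [486, 115], [548, 116]] [[0.3754, 0.7949, 0.05], [1.0048, 0.526, 0.05], [1.0077, -0.3541, 0.05], [0.5072, -0.5766, 0.05], [-0.0685, 0.1609, 0.05], [-0.255, 0.5948, 0.05], [-0.2425, 0.7814, 0.05]] [0.33273511 0.27532396 0.05      ]
```

Emit:
play_rows --pt "0 0.68 -0.58 0 0 0 0" --pt "0 0.68 -0.58 0 0 0 0" --pt "0 0.68 -0.58 0 0 0 0" --pt "0 0.68 -0.58 0 0 0 0" --pt "0 0.68 -0.58 0 0 0 0" --pt "0 0.68 -0.58 0 0 0 0" --pt "0 0.68 -0.58 0 0 0 0" --pt "0 0.68 -0.58 0 0 0 0"

```text
time_s: 1.1
tcp_pos: [0.38, -0.3092, 0.3038]
tool_rot: [-0.0, 0.977, 0.211, -0.0]
force: [0.2, -0.5, -0.3]
finger_gap: 0.0854
gripper_force: 0.0
```

Emit:
play_rows --pt "0 0.68 -0.58 0 0 0 0" --pt "0 0.68 -0.58 0 0 0 0" --pt "0 0.68 -0.58 0 0 0 0" --pt "0 0.68 -0.58 0 0 0 0" --pt "0 0.68 -0.58 0 0 0 0" --pt "0 0.68 -0.58 0 0 0 0" --pt "0 0.68 -0.58 0 0 0 0" --pt "0 0.68 -0.58 0 0 0 0"

```text
time_s: 2.1
tcp_pos: [0.5015, -0.0502, 0.3038]
tool_rot: [-0.0, 0.977, 0.211, -0.0]
force: [0.9, 0.7, 0.1]
finger_gap: 0.0855
gripper_force: 0.0
```

Emit:
play_rows --pt "0 0 0 0 0 0 -0.85" --pt "0 0 0 0 0 0 -0.85" --pt "0 0 0 0 0 0 -0.85" --pt "0 0 0 0 0 0 -0.85" --pt "0 0 0 0 0 0 -0.85" --pt "0 0 0 0 0 0 -0.85" --pt "0 0 0 0 0 0 -0.85" --pt "0 0 0 0 0 0 -0.85"

```text
time_s: 3.1
tcp_pos: [0.5011, -0.0513, 0.3037]
tool_rot: [-0.0, 0.69, 0.723, -0.0]
force: [-0.6, -0.3, -0.1]
finger_gap: 0.0852
gripper_force: 0.0
```

```bash
cat >> h.py <<'E'
def plan(target,yaw=None):
    "remaining shift in tool axes (units of 40 mm) and turn about tool z (units of 10 deg) to a pointing-down pose"
    s=r.get_state(); T=pose(s); d=T[:3,:3].T@(np.array(target)-T[:3,3])/.04
    y=np.degrees(np.arctan2(T[1,0],T[0,0])); print("t",round(s["time_s"],2),"tcp",s["tcp_pos"].round(4),"yaw",y.round(2),"tilt",T[:3,2].round(3),"F",s["force"].round(2),"M",s["ft_torque"].round(2),"gap",round(s["finger_gap"],4),"units",d.round(3),"turn",None if yaw is None else round(-(yaw-y)/10,3))
E
python3 -c "
from h import *
plan((.45,.317,.36),92.2)"
```

```text
t 3.1 tcp [ 0.5011 -0.0513  0.3037] yaw 92.68 tilt [-0.001  0.    -1.   ] F [-0.59 -0.27 -0.14] M [-0.03 -0.01  0.03] gap 0.0852 units [ 9.258 -0.846 -1.408] turn 0.048
```

Emit:
play_rows --pt "0 0.94 0.05 -0.17 0 0 0" --pt "0 0.94 0.05 -0.17 0 0 0" --pt "0 0.94 0.05 -0.17 0 0 0" --pt "0 0.94 0.05 -0.17 0 0 0" --pt "0 0.94 0.05 -0.17 0 0 0" --pt "0 0.94 0.05 -0.17 0 0 0" --pt "0 0.94 0.05 -0.17 0 0 0" --pt "0 0.94 0.05 -0.17 0 0 0.05"

```text
time_s: 4.1
tcp_pos: [0.5044, 0.2511, 0.3582]
tool_rot: [-0.0, 0.695, 0.719, -0.0]
force: [0.6, 0.7, -0.2]
finger_gap: 0.0852
gripper_force: 0.0
```

Emit:
play_rows --pt "0 0 0 0 0 0 0" --pt "0 0 0 0 0 0 0" --pt "0 0 0 0 0 0 0" --pt "0 0 0 0 0 0 0" --pt "0.5 0 0 0 0 0 0" --pt "0.5 0 0 0 0 0 0" --pt "0.5 0 0 0 0 0 0" --pt "0.5 0 0 0 0 0 0"

```text
time_s: 5.1
tcp_pos: [0.5046, 0.2498, 0.3583]
tool_rot: [0.0, 0.695, 0.719, -0.0]
force: [0.1, 1.0, -0.6]
finger_gap: 0.0428
gripper_force: 0.0
```

```bash
python3 -c "
from h import *
plan((.4622,.316,.36),92.2)
s=r.get_state(); im=r.snapshot('wrist'); cv2.imwrite('pics/w1.png',im)
c=cam('wrist',s)
for p in((.4622,.316,.128),(.554,.3195,.088),(.5571,.2623,.088),(.5514,.3768,.088)): print(proj(c,p))
cv2.imwrite('pics/top1.png',r.snapshot('top'))
"
```

```text
t 5.1 tcp [0.5046 0.2498 0.3583] yaw 91.9 tilt [ 0. -0. -1.] F [ 0.09  1.   -0.57] M [ 0.07 -0.03 -0.02] gap 0.0428 units [ 1.688 -1.005 -0.044] turn -0.03
[275.77926471 143.74167316]
[375.70707054 143.52877401]
[374.55981057 201.98842708]
[377.57410546  79.07854322]
```

View pics/w1.png

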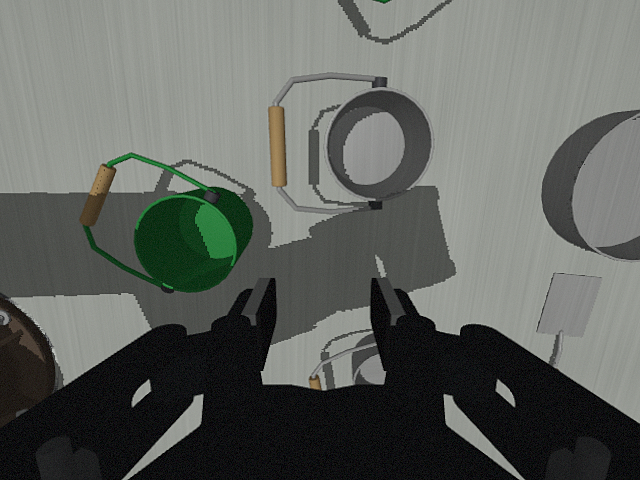

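Wrist view: the sleeve is at (278,146) and the ears at (380,81) and (376,206), within about 2 mm of the two-view estimate. Next I'll move over the sleeve with the fingers half closed and descend part-way.

Emit:
play_rows --pt "0.5 0.55 -0.325 0 0 0 0" --pt "0.5 0.55 -0.325 0 0 0 0" --pt "0.5 0.55 -0.325 0 0 0 0" --pt "0.5 0 0 0.6 0 0 0" --pt "0.5 0 0 0.6 0 0 0" --pt "0.5 0 0 0.6 0 0 0" --pt "0.5 0 0 0.6 0 0 0" --pt "0.5 0 0 0.6 0 0 0"

```text
time_s: 6.2
tcp_pos: [0.4635, 0.3145, 0.2375]
tool_rot: [0.0, 0.695, 0.719, 0.0]
force: [0.4, -0.0, 0.6]
finger_gap: 0.0427
gripper_force: 0.0
```

Emit:
play_rows --pt "0.5 0 0 0 0 0 0" --pt "0.5 0 0 0 0 0 0" --pt "0.5 0 0 0 0 0 0" --pt "0.5 0 0 0 0 0 0" --pt "0.5 0 0 0 0 0 0" --pt "0.5 0 0 0 0 0 0" --pt "0.5 0 0 0 0 0 0" --pt "0.5 0 0 0 0 0 0"

```text
time_s: 7.2
tcp_pos: [0.4634, 0.3145, 0.2382]
tool_rot: [0.0, 0.695, 0.719, -0.0]
force: [-0.7, -0.1, -0.6]
finger_gap: 0.0426
gripper_force: 0.0
```

```bash
python3 -c "
from h import *
plan((.4635,.3145,.182),92.2)
s=r.get_state(); im=r.snapshot('wrist'); cv2.imwrite('pics/w2.png',im)
c=cam('wrist',s)
for p in((.4635,.3145,.128),(.5555,.318,.088)): print(proj(c,p))
T=pose(s)
for y in(-.021,.021): print(proj(c,(T@[0,y,.054,1])[:3]))
"
```

```text
t 7.2 tcp [0.4634 0.3145 0.2382] yaw 91.9 tilt [-0. -0. -1.] F [-0.72 -0.07 -0.6 ] M [ 0.02  0.02 -0.02] gap 0.0426 units [0.    0.002 1.406] turn -0.03
[322.51588235 265.59801084]
[457.85265721 244.93383587]
[270.41677545 312.92704149]
[373.80571135 312.90232332]
```

View pics/w2.png

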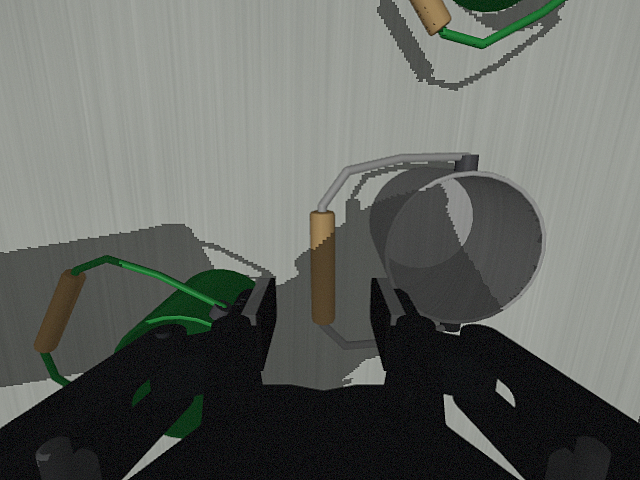

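Sleeve at (322,267) as predicted, centred between the fingers. The green pail's ear at (225,305) lies below and outside the left finger. Descend and close.

Emit:
play_rows --pt "0.5 0 0 0.35 0 0 0" --pt "0.5 0 0 0.35 0 0 0" --pt "0.5 0 0 0.35 0 0 0" --pt "0.5 0 0 0.35 0 0 0" --pt "0.5 0 0 0 0 0 0" --pt "0.5 0 0 0 0 0 0" --pt "0.6 0 0 0 0 0 0" --pt "0.7 0 0 0 0 0 0" --force 40

```text
time_s: 8.25
tcp_pos: [0.4635, 0.3145, 0.1827]
tool_rot: [0.0, 0.695, 0.719, 0.0]
force: [0.5, -0.2, -0.5]
finger_gap: 0.0254
gripper_force: 0.0
```

Emit:
play_rows --pt "0.8 0 0 0 0 0 0" --pt "0.9 0 0 0 0 0 0" --pt "1 0 0 0 0 0 0" --pt "1 0 0 0 0 0 0" --pt "1 0 0 0 0 0 0" --pt "1 0 0 0 0 0 0" --pt "1 0 0 0 0 0 0" --pt "1 0 0 0 0 0 0"

```text
time_s: 9.25
tcp_pos: [0.4633, 0.3145, 0.1822]
tool_rot: [-0.0, 0.695, 0.719, -0.0]
force: [-4.8, 1.2, 1.7]
finger_gap: 0.0126
gripper_force: 39.1
```

```bash
python3 - <<'E'
from h import *
plan((.4635,.3145,.182))
s=r.get_state(); im=r.snapshot('wrist'); cv2.imwrite('pics/w3.png',im)
ct=cam("top");t=r.snapshot("top");cv2.imwrite("pics/top2.png",t)
# pail rel: arc in tool axes; pivot
piv=np.array([.5555,.318,.088]); g=pose(s)@[0,0,.054,1]; d=g[:3]-piv; print("grasp",g[:3].round(4),"rad",np.hypot(np.hypot(d[0],d[1]),d[2]),"ang",np.arctan2(d[2],np.hypot(d[0],d[1])))
a0=np.arctan2(d[2],-d[0]); a=np.linspace(a0,np.pi/2,25)
rho=np.hypot(d[0],d[2])+.001*np.minimum(1,np.linspace(0,4,25))
h=-rho*np.cos(a); v=rho*np.sin(a); print(np.c_[np.diff(h),-np.diff(v)].__truediv__(.04).round(3).tolist(), (h[-1]-h[0],v[-1]-v[0]))
E
```

```text
t 9.25 tcp [0.4633 0.3145 0.1822] yaw 91.9 tilt [-0. -0. -1.] F [-4.83  1.21  1.73] M [0.1  0.67 0.08] gap 0.0126 units [0.001 0.004 0.006] turn None
grasp [0.4633 0.3144 0.1282] rad 0.1006407486952306 ang 0.4112968107439123
[[0.048, -0.112], [0.053, -0.11], [0.058, -0.107], [0.064, -0.104], [0.069, -0.101], [0.074, -0.098], [0.081, -0.092], [0.086, -0.088], [0.09, -0.083], [0.094, -0.079], [0.097, -0.074], [0.101, -0.07], [0.104, -0.065], [0.107, -0.06], [0.11, -0.054], [0.112, -0.049], [0.115, -0.043], [0.117, -0.038], [0.118, -0.032], [0.12, -0.026], [0.121, -0.021], [0.122, -0.015], [0.122, -0.009], [0.123, -0.003]] (np.float64(0.09217910796193918), np.float64(0.06134194645377737))
```

Emit:
play_rows --pt "1 0 -0.05 -0.025 0 0 0" --pt "1 0 0.048 -0.112 0 0 0" --pt "1 0 0.053 -0.11 0 0 0" --pt "1 0 0.058 -0.107 0 0 0" --pt "1 0 0.064 -0.104 0 0 0" --pt "1 0 0 0 0 0 0" --pt "1 0 0 0 0 0 0" --pt "1 0 0 0 0 0 0"

```text
time_s: 10.35
tcp_pos: [0.4703, 0.3147, 0.2005]
tool_rot: [0.0, 0.695, 0.719, -0.0]
force: [1.0, 0.4, -1.6]
finger_gap: 0.0127
gripper_force: 39.1
```

```bash
python3 - <<'E'
from h import *
plan((.5555,.318,.088+.1+.054))
ct=cam("top");t=r.snapshot("top");s=r.snapshot("scene")
a=cv2.absdiff(s,cv2.imread("pics/scene0.png")).max(2)[225:310,395:480]; print((a>40).sum())
cv2.imwrite("pics/s3.png",s)
E
```

```text
t 10.35 tcp [0.4703 0.3147 0.2005] yaw 91.9 tilt [-0. -0. -1.] F [ 1.02  0.39 -1.59] M [-0.01 -0.21 -0.  ] gap 0.0127 units [ 0.011  2.132 -1.038] turn None
1075
```

Emit:
play_rows --pt "1 0 0.069 -0.103 0 0 0" --pt "1 0 0.074 -0.1 0 0 0" --pt "1 0 0.081 -0.094 0 0 0" --pt "1 0 0.086 -0.09 0 0 0" --pt "1 0 0.09 -0.084 0 0 0" --pt "1 0 0.094 -0.08 0 0 0" --pt "1 0 0.097 -0.075 0 0 0" --pt "1 0 0 0 0 0 0"

```text
time_s: 11.45
tcp_pos: [0.4943, 0.3155, 0.2259]
tool_rot: [0.0, 0.695, 0.719, 0.0]
force: [2.0, -0.6, -1.0]
finger_gap: 0.0128
gripper_force: 39.1
```

```bash
python3 - <<'E'
from h import *
plan((.5555,.318,.088+.1+.054))
s=r.snapshot("scene"); cv2.imwrite("pics/s4.png",s)
# base/front contour of pail shift vs. start: template match of the lower half of the pail
o=cv2.imread("pics/scene0.png")[272:312,403:470]; m=cv2.matchTemplate(s[262:322,393:480],o,cv2.TM_CCOEFF_NORMED); print(cv2.minMaxLoc(m))
E
```

```text
t 11.45 tcp [0.4943 0.3155 0.2259] yaw 91.88 tilt [ 0.001  0.    -1.   ] F [ 1.97 -0.61 -0.96] M [ 0.04 -0.28 -0.01] gap 0.0128 units [ 0.012  1.531 -0.402] turn None
(0.10963092744350433, 0.8326893448829651, (0, 0), (9, 8))
```

Emit:
play_rows --pt "1 0 0.101 -0.07 0 0 0" --pt "1 0 0.104 -0.064 0 0 0" --pt "1 0 0.107 -0.059 0 0 0" --pt "1 0 0.11 -0.053 0 0 0" --pt "1 0 0.112 -0.047 0 0 0" --pt "1 0 0.115 -0.041 0 0 0" --pt "1 0 0.117 -0.035 0 0 0" --pt "1 0 0 0 0 0 0"

```text
time_s: 12.5
tcp_pos: [0.525, 0.3165, 0.2405]
tool_rot: [0.0, 0.695, 0.719, 0.0]
force: [1.3, -0.0, -2.9]
finger_gap: 0.0125
gripper_force: 39.1
```

```bash
python3 - <<'E'
from h import *
plan((.5555,.318,.088+.1+.054))
s=r.snapshot("scene"); cv2.imwrite("pics/s5.png",s)
o=cv2.imread("pics/scene0.png")[272:312,403:470]; m=cv2.matchTemplate(s[262:322,393:480],o,cv2.TM_CCOEFF_NORMED); print(cv2.minMaxLoc(m))
E
```

```text
t 12.5 tcp [0.525  0.3165 0.2405] yaw 91.89 tilt [ 0.  0. -1.] F [ 1.27 -0.05 -2.88] M [-0.03 -0.21 -0.03] gap 0.0125 units [ 0.012  0.763 -0.037] turn None
(0.09347708523273468, 0.8618386387825012, (0, 0), (10, 1))
```

```bash
python3 - <<'E'
from h import *
a=cv2.imread("pics/scene0.png")[180:330,370:500];b=cv2.imread("pics/s5.png")[180:330,370:500]
cv2.imwrite("pics/c3.png",cv2.resize(np.hstack([a,b]),None,fx=3,fy=3,interpolation=2))
E
```

```text
(no output)
```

View pics/c3.png

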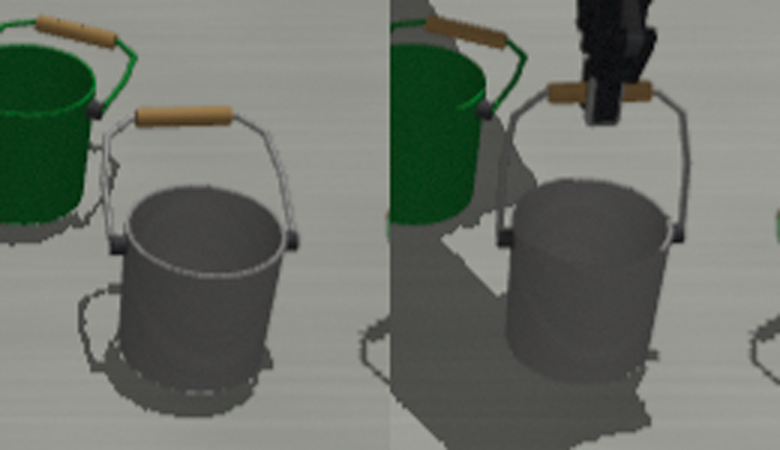

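```bash
python3 - <<'E'
from h import *
cs=cam("scene")
for z in(.088,.092):
  for a,b in(((409.3,261),(467.3,260)),((407.7,259),(466,257.3))): print(z,(plane(cs,a,z)+plane(cs,b,z))/2)
s=r.get_state(); c=cam("wrist",s); w=r.snapshot("wrist"); t=r.snapshot("top")
print(proj(c,(.545,.318,.088)),proj(cam("top"),(.5555,.318,.088)))
cv2.imwrite("pics/c4.png",np.hstack([w[::2,::2],t[::2,::2]])); cv2.imwrite("pics/c5.png",np.hstack([cv2.resize(w[100:400,200:560],None,fx=1.1,fy=1.1),cv2.resize(t[180:280,170:304],None,fx=3,fy=3.3)]))
E
```

```text
0.088 [0.55380079 0.31922472 0.088     ]
0.088 [0.54597981 0.31761778 0.088     ]
0.092 [0.55918707 0.31797024 0.092     ]
0.092 [0.55141094 0.31637252 0.092     ]
[351.73568922 243.5455737 ] [227.61840654 220.50838187]
```

View pics/c5.png

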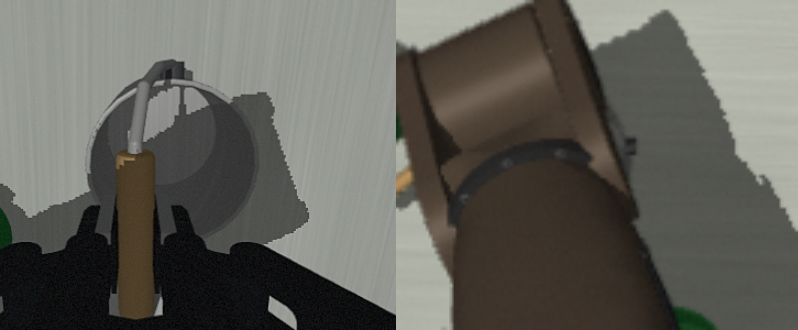

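The pail has slid about 8 mm towards the robot but is standing upright, and the bail is about 77° up. I'll finish the arc with less pull.

Emit:
play_rows --pt "1 0 0.09 -0.014 0 0 0" --pt "1 0 0.09 -0.011 0 0 0" --pt "1 0 0.09 -0.008 0 0 0" --pt "1 0 0.09 -0.005 0 0 0" --pt "1 0 0.09 0 0 0 0" --pt "1 0 0.09 0 0 0 0" --pt "1 0 0 0 0 0 0" --pt "1 0 0 0 0 0 0"

```text
time_s: 13.65
tcp_pos: [0.5469, 0.3173, 0.2427]
tool_rot: [0.001, 0.695, 0.719, 0.001]
force: [1.5, 0.1, 5.4]
finger_gap: 0.0126
gripper_force: 40.0
```

```bash
python3 - <<'E'
from h import *
plan((.5475,.318,.088+.1+.054))
s=r.snapshot("scene"); cv2.imwrite("pics/s6.png",s)
print([cv2.minMaxLoc(cv2.matchTemplate(s[240:290,395:480],cv2.imread("pics/s5.png")[248:285,402:472],cv2.TM_CCOEFF_NORMED))[1::2]])
# pan, in the scene picture: brighter plate, edges -> Otsu-free: print hsv samples
t=cv2.imread("pics/top0.png");hs=cv2.cvtColor(t,cv2.COLOR_BGR2HSV)
for p in((445,200),(415,185),(470,220),(400,200),(490,200),(440,160)): print("top",p,hs[p[1],p[0]],t[p[1],p[0]])
for p in((125,300),(90,300),(160,300),(190,300),(60,300),(120,340)): print("sc",p,s[p[1],p[0]])
E
```

```text
t 13.65 tcp [0.5469 0.3173 0.2427] yaw 91.89 tilt [ 0.002  0.001 -1.   ] F [1.55 0.09 5.4 ] M [-0.03 -0.06 -0.05] gap 0.0126 units [0.016 0.015 0.017] turn None
[(0.939188539981842, (7, 8))]
top (445, 200) [ 30   8 154] [149 154 154]
top (415, 185) [ 35  10 151] [145 151 150]
top (470, 220) [ 30   8 157] [152 157 157]
top (400, 200) [ 37  18 184] [171 184 181]
top (490, 200) [ 39  18 183] [170 183 179]
top (440, 160) [ 38  16 174] [163 174 171]
sc (125, 300) [134 136 137]
sc (90, 300) [135 137 138]
sc (160, 300) [133 135 136]
sc (190, 300) [147 153 152]
sc (60, 300) [146 152 151]
sc (120, 340) [100 105 108]
```

Emit:
play_rows --pt "1 0 0 -0.06 0 0 0" --pt "1 0 0 -0.1 0 0 0" --pt "1 0 0 -0.2 0 0 0" --pt "1 0 0 -0.4 0 0 0" --pt "1 0 0 -0.6 0 0 0" --pt "1 0 0 -0.6 0 0 0" --pt "1 0 0 -0.4 0 0 0" --pt "1 0 0 -0.2 0 0 0" --force 60

```text
time_s: 14.7
tcp_pos: [0.5462, 0.3172, 0.3455]
tool_rot: [0.0, 0.695, 0.719, 0.001]
force: [-0.2, 0.2, -5.7]
finger_gap: 0.0121
gripper_force: 58.6
```

```bash
python3 - <<'E'
from h import *
plan((.6,-.1,.36),92)
t=cv2.imread("pics/top0.png");s=r.snapshot("scene");cv2.imwrite("pics/s7.png",s)
for n,im,box,lo,hi in(("top",t,(400,150,495,240),142,164),("scene",s,(60,265,185,345),126,142)):
    g=cv2.medianBlur(cv2.cvtColor(im,cv2.COLOR_BGR2GRAY),3); m=np.zeros_like(g); x0,y0,x1,y1=box; m[y0:y1,x0:x1]=cv2.inRange(g,lo,hi)[y0:y1,x0:x1]
    m=cv2.morphologyEx(m,cv2.MORPH_OPEN,np.ones((5,5)))
    cc=max(cv2.findContours(m,0,2)[0],key=cv2.contourArea); q=cv2.approxPolyDP(cv2.convexHull(cc),6,True)[:,0]; c=cam(n)
    P=np.array([plane(c,p,.05) for p in q]); print(n,q.tolist(),P.round(3).tolist(),P.mean(0), np.linalg.norm(P-np.roll(P,1,0),axis=1))
E
```

```text
t 14.7 tcp [0.5462 0.3172 0.3455] yaw 91.89 tilt [ 0.001  0.    -1.   ] F [-0.21  0.15 -5.69] M [-0.01 -0.03 -0.  ] gap 0.0121 units [-10.469   1.     -0.364] turn -0.011
top [[467, 167], [482, 226], [424, 238], [409, 178]] [[0.74, -0.352, 0.05], [0.569, -0.392, 0.05], [0.53, -0.225, 0.05], [0.701, -0.183, 0.05]] [ 0.63495995 -0.28787744  0.05      ] [0.17353447 0.17545776 0.17160902 0.17612808]
scene [[169, 270], [168, 326], [69, 341], [78, 282]] [[0.533, -0.224, 0.05], [0.7, -0.189, 0.05], [0.738, -0.356, 0.05], [0.571, -0.397, 0.05]] [ 0.63556472 -0.29140914  0.05      ] [0.17735973 0.17074347 0.17052497 0.17156025]
```

Emit:
play_rows --pt "1 -0.1 0.03 -0.05 0 0 0" --pt "1 -0.2 0.04 -0.05 0 0 0" --pt "1 -0.3 0.05 -0.05 0 0 0" --pt "1 -0.4 0.06 -0.05 0 0 0" --pt "1 -0.5 0.06 -0.05 0 0 0" --pt "1 -0.55 0.06 -0.05 0 0 0" --pt "1 -0.55 0.06 -0.05 0 0 0" --pt "1 -0.55 0.06 0 0 0 0"

```text
time_s: 15.75
tcp_pos: [0.5674, 0.1902, 0.3586]
tool_rot: [0.0, 0.695, 0.719, 0.0]
force: [-0.3, 0.3, -5.0]
finger_gap: 0.0118
gripper_force: 58.6
```

Emit:
play_rows --pt "1 -0.55 0.06 0 0 0 0" --pt "1 -0.55 0.06 0 0 0 0" --pt "1 -0.55 0.06 0 0 0 0" --pt "1 -0.55 0.06 0 0 0 0" --pt "1 -0.55 0.06 0 0 0 0" --pt "1 -0.55 0.06 0 0 0 0" --pt "1 -0.55 0.06 0 0 0 0" --pt "1 -0.55 0.06 0 0 0 0"

```text
time_s: 16.75
tcp_pos: [0.5923, 0.0151, 0.3583]
tool_rot: [0.0, 0.695, 0.719, -0.0]
force: [-0.4, -0.3, -5.4]
finger_gap: 0.0121
gripper_force: 58.6
```

Emit:
play_rows --pt "1 -0.55 0.06 0 0 0 0" --pt "1 -0.55 0.06 0 0 0 0" --pt "1 -0.55 0.06 0 0 0 0" --pt "1 -0.55 0.06 0 0 0 0" --pt "1 -0.55 0.06 0 0 0 0" --pt "1 -0.55 0.06 0 0 0 0" --pt "1 -0.55 0.06 0 0 0 0" --pt "1 -0.55 0.06 0 0 0 0"

```text
time_s: 17.75
tcp_pos: [0.6174, -0.1601, 0.3583]
tool_rot: [0.0, 0.695, 0.719, -0.0]
force: [-0.2, -0.6, -6.2]
finger_gap: 0.0124
gripper_force: 58.6
```

Emit:
play_rows --pt "1 -0.5 0.03 0 0 0 0" --pt "1 -0.4 0.03 0 0 0 0" --pt "1 -0.3 0.02 0 0 0 0" --pt "1 -0.2 0.02 0 0 0 0" --pt "1 -0.1 0.01 0 0 0 0" --pt "1 0 0 0 0 0 0" --pt "1 0 0 0 0 0 0" --pt "1 0 0 0 0 0 0"

```text
time_s: 18.75
tcp_pos: [0.6236, -0.2182, 0.3584]
tool_rot: [0.0, 0.695, 0.719, 0.0]
force: [0.9, -1.0, -5.9]
finger_gap: 0.0118
gripper_force: 58.6
```

```bash
python3 - <<'E'
from h import *
plan((.635,-.2895,.292),92)
cv2.imwrite("pics/s8.png",r.snapshot("scene")); w=r.snapshot("wrist"); s=cv2.imread("pics/s8.png")
cv2.imwrite("pics/c6.png",np.hstack([cv2.resize(s[150:390,20:280],None,fx=1.6,fy=1.6),cv2.resize(w,(384,384))]))
E
```

```text
t 18.75 tcp [ 0.6236 -0.2182  0.3584] yaw 91.92 tilt [ 0. -0. -1.] F [ 0.86 -0.96 -5.93] M [-0.02 -0.   -0.01] gap 0.0118 units [-1.792  0.225  1.661] turn -0.008
```

View pics/c6.png

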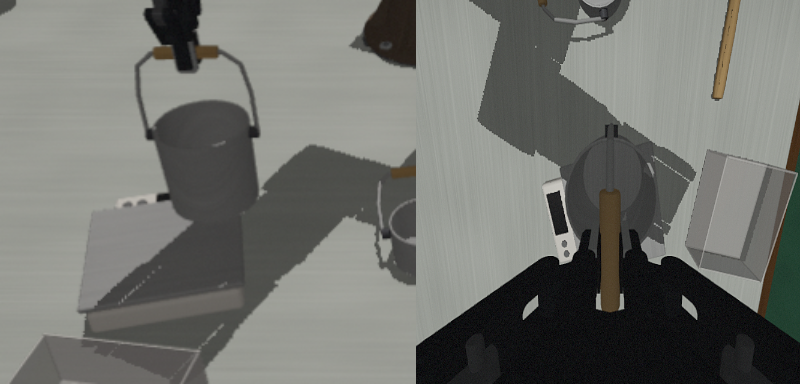

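Emit:
play_rows --pt "1 -0.1 0.02 0 0 0 0" --pt "1 -0.25 0.035 0 0 0 0" --pt "1 -0.35 0.04 0 0 0 0" --pt "1 -0.4 0.04 0 0 0 0" --pt "1 -0.35 0.04 0 0 0 0" --pt "1 -0.25 0.03 0 0 0 0" --pt "1 -0.1 0.02 0 0 0 0" --pt "1 0 0 0 0 0 0"

```text
time_s: 19.85
tcp_pos: [0.6349, -0.2902, 0.3582]
tool_rot: [-0.0, 0.695, 0.719, -0.0]
force: [-0.2, -0.1, -5.7]
finger_gap: 0.012
gripper_force: 58.6
```

Emit:
play_rows --pt "1 0 0 0.05 0 0 0" --pt "1 0 0 0.15 0 0 0" --pt "1 0 0 0.25 0 0 0" --pt "1 0 0 0.25 0 0 0" --pt "1 0 0 0.25 0 0 0" --pt "1 0 0 0.2 0 0 0" --pt "1 0 0 0.1 0 0 0" --pt "1 0 0 0 0 0 0"

```text
time_s: 20.85
tcp_pos: [0.6349, -0.2902, 0.3081]
tool_rot: [-0.0, 0.695, 0.719, -0.0]
force: [-0.4, 0.0, -5.5]
finger_gap: 0.0122
gripper_force: 58.6
```

```bash
python3 - <<'E'
from h import *
plan((.635,-.2895,.293),92)
w=r.snapshot("scene");cv2.imwrite("pics/s9.png",w)
E
```

```text
t 20.85 tcp [ 0.6349 -0.2902  0.3081] yaw 91.89 tilt [-0.  0. -1.] F [-0.38  0.01 -5.47] M [ 0.04 -0.    0.  ] gap 0.0122 units [0.017 0.002 0.378] turn -0.011
```

Emit:
play_rows --pt "1 0 0 0.06 0 0 0" --pt "1 0 0 0.06 0 0 0" --pt "1 0 0 0.05 0 0 0" --pt "1 0 0 0.03 0 0 0" --pt "1 0 0 0.03 0 0 0" --pt "1 0 0 0.02 0 0 0" --pt "1 0 0 0.02 0 0 0" --pt "1 0 0 0 0 0 0"

```text
time_s: 21.9
tcp_pos: [0.6349, -0.2902, 0.2975]
tool_rot: [0.0, 0.695, 0.719, -0.0]
force: [-0.4, -0.6, -5.3]
finger_gap: 0.0118
gripper_force: 58.6
```

Emit:
play_rows --pt "1 0 0 0.02 0 0 0" --pt "1 0 0 0.02 0 0 0" --pt "1 0 0 0.02 0 0 0" --pt "1 0 0 0.02 0 0 0" --pt "1 0 0 0.015 0 0 0" --pt "1 0 0 0 0 0 0" --pt "1 0 0 0 0 0 0" --pt "1 0 0 0 0 0 0"

```text
time_s: 22.9
tcp_pos: [0.635, -0.2902, 0.2939]
tool_rot: [0.0, 0.695, 0.719, -0.0]
force: [-0.4, 0.1, -3.4]
finger_gap: 0.0116
gripper_force: 58.8
```

Contact is starting; lower a little more, still gripping.

Emit:
play_rows --pt "1 0 0 0.01 0 0 0" --pt "1 0 0 0.01 0 0 0" --pt "1 0 0 0.005 0 0 0" --pt "1 0 0 0 0 0 0" --pt "1 0 0 0 0 0 0" --pt "1 0 0 0 0 0 0" --pt "1 0 0 0 0 0 0" --pt "1 0 0 0 0 0 0"

```text
time_s: 23.9
tcp_pos: [0.6349, -0.2901, 0.2928]
tool_rot: [0.0, 0.695, 0.719, -0.0]
force: [-0.4, 1.2, -2.7]
finger_gap: 0.0121
gripper_force: 59.0
```

```bash
python3 - <<'E'
from h import *
plan((.635,-.2895,.293),92)
s=r.snapshot("scene")[150:390,20:280]; w=r.snapshot("wrist")
cv2.imwrite("pics/c7.png",np.hstack([cv2.resize(s,None,fx=1.6,fy=1.6),cv2.resize(w,(384,384))]))
E
```

```text
t 23.9 tcp [ 0.6349 -0.2901  0.2928] yaw 91.9 tilt [ 0. -0. -1.] F [-0.45  1.17 -2.71] M [0.08 0.12 0.02] gap 0.0121 units [ 0.016  0.002 -0.005] turn -0.01
```

Emit:
play_rows --pt "1 0 0 0.01 0 0 0" --pt "1 0 0 0.01 0 0 0" --pt "1 0 0 0.01 0 0 0" --pt "1 0 0 0 0 0 0" --pt "1 0 0 0 0 0 0" --pt "1 0 0 0 0 0 0" --pt "1 0 0 0 0 0 0" --pt "1 0 0 0 0 0 0"

```text
time_s: 25.0
tcp_pos: [0.6353, -0.2901, 0.2926]
tool_rot: [0.001, 0.695, 0.719, 0.0]
force: [0.8, 2.5, 6.4]
finger_gap: 0.0119
gripper_force: 59.7
```

Emit:
play_rows --pt "1 0 0 -0.012 0 0 0" --pt "1 0 0 0 0 0 0" --pt "1 0 0 0 0 0 0" --pt "1 0 0 0 0 0 0" --pt "0.8 0 0 0 0 0 0" --pt "0.7 0 0 0 0 0 0" --pt "0.6 0 0 0 0 0 0" --pt "0.5 0 0 0 0 0 0" --force 20

```text
time_s: 26.0
tcp_pos: [0.6349, -0.2902, 0.2919]
tool_rot: [-0.0, 0.695, 0.719, -0.0]
force: [0.7, -0.3, 0.3]
finger_gap: 0.0427
gripper_force: 0.0
```

Emit:
play_rows --pt "0.4 0 0 0 0 0 0" --pt "0.3 0 0 0 0 0 0" --pt "0.3 0 0 -0.2 0 0 0" --pt "0.3 0 0 -0.5 0 0 0" --pt "0.3 0 0 -0.8 0 0 0" --pt "0.3 0 0 -0.8 0 0 0" --pt "0.3 0 0 -0.8 0 0 0" --pt "0.3 0 0 -0.3 0 0 0"

```text
time_s: 27.0
tcp_pos: [0.6349, -0.2901, 0.4305]
tool_rot: [0.002, 0.695, 0.719, 0.0]
force: [-0.4, 0.1, -0.6]
finger_gap: 0.0596
gripper_force: 0.0
```

```bash
python3 - <<'E'
from h import *
plan((.635,-.2895,.293),92)
s0=r.get_state(); s=r.snapshot("scene"); w=r.snapshot("wrist"); c=cam("wrist",s0)
b,rb=blobs(w,100,60,560,400); print("sleeve wrist",b,rb,plane(c,b,.238),"pan centre px",proj(c,(.635,-.2895,.05)),proj(cam("scene"),(.635,-.2895,.05)))
cv2.imwrite("pics/c8.png",np.hstack([cv2.resize(s[150:390,20:280],None,fx=1.6,fy=1.6),cv2.resize(w,(384,384))]))
E
```

```text
t 27.0 tcp [ 0.6349 -0.2901  0.4305] yaw 91.9 tilt [ 0.003 -0.002 -1.   ] F [-0.41  0.1  -0.58] M [-0.01  0.01 -0.01] gap 0.0596 units [ 0.022 -0.007  3.438] turn -0.01
sleeve wrist [322.47328244 231.01661428] ((322.5, 231.5), (17.0, 81.0), 0.0) [ 0.63541915 -0.29075879  0.238     ] pan centre px [322.02468326 195.92732558] [122.94563947 302.70274901]
```

View pics/c8.png

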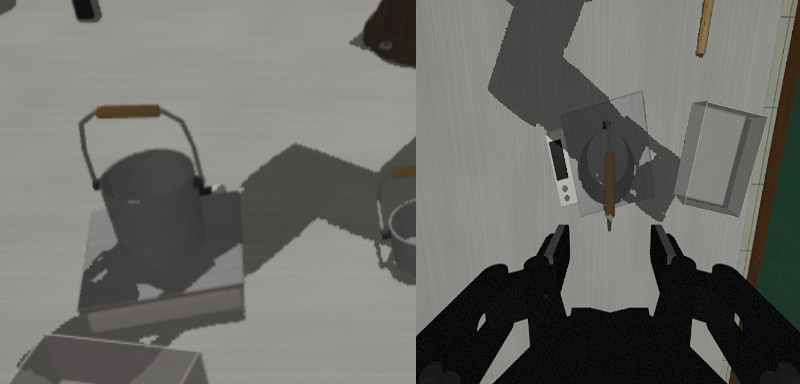

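The pail stands on the pan with the sleeve at (0.635,-0.291), the bail upright, and the gripper clear above it.

Emit:
play_rows --pt "0.3 0 0 -0.5 0 0 0" --pt "0.3 0 0 0 0 0 0" --pt "0.3 0 0 0 0 0 0" --pt "0.3 0 0 0 0 0 0" --pt "0.3 0 0 0 0 0 0" --pt "0.3 0 0 0 0 0 0" --pt "0.3 0 0 0 0 0 0" --pt "0.3 0 0 0 0 0 0"

```text
time_s: 28.1
tcp_pos: [0.6349, -0.2901, 0.4481]
tool_rot: [0.0, 0.695, 0.719, -0.0]
force: [-0.1, -1.0, 0.1]
finger_gap: 0.06
gripper_force: 0.0
```

```bash
python3 -c "
from h import *
print(r.job_done())"
```

```text
the job is handed in; nothing more can be done
None
```

The taller pail stands upright in the middle of the scale's pan with its bail raised and released, handed in at about 28 s; it slid about 8 mm on the bench while I raised the bail, and the lower pail was left where it was.

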